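Trying two belt-clip springs against their stops

ROBOT

A 6-joint arm with a two-finger parallel gripper is mounted at the origin on the work surface. World frame = base frame: x ahead of the robot, y to its left, z up, the work surface at z = 0. Lengths are in m, angles in rad, forces in N, time in s.
With the tool pointing down it reaches from about 0.375 to 0.9 m from the base axis. Payload 3.1 kg.
Tool frame: the origin (TCP) lies on the centre line of the jaws, within the pads' length; the fingertips stand robot.finger_overhang ahead of it and the grasp point (between the pads) lies 2 mm behind it (robot.finger_overhang is the distance from the TCP to the fingertips, in m); z points along the fingers, y is the direction in which the jaws open and shut (so a half turn about z gives the same grasp; the last joint's range is limited). The gripper opens to 87 mm and grips with 3 to 60 N. Pads are 19 mm wide; open, the fingers measure 117 mm over their backs; the gripper's body (75 mm by 190 mm) begins 51 mm behind the grasp point.
Start: joints at [-1.286, 0.527, 1.433, -0, 1.181, -0.178], TCP at [0.279, -0.559, 0.24] pointing down, gripper open.
Joint ranges: [-3.08, 3.08], [-0.75, 2.2], [0.22, 2.44], [-1.43, 4.57], [0, 2.65], [-2.85, 2.85]. Speed limits (rad/s): [2.79, 2.79, 3.14, 3.14, 3.14, 3.14].

INTERFACE

Orientations are given as a unit quaternion [x, y, z, w].
In Python, from rig import robot gives the robot as it stands. The module is installed in compiled form; this text tells all that it offers.
- The arm moves only by the tool step_arm, never from a script. Its arguments are lists of equal length, an entry for each row: "slide": the shift along the tool's x, y, z in mm, a list of three; "twist": the turn about the tool's z in degrees. A call has 1 to 20 rows; each row shifts and turns the commanded pose from where the row before left it, along the tool's axes as they then stand; what a row does not reach is not made up. A row lasts 1/12 s, in which the tool goes at most 41.7 mm and 7.16 degrees, less where a joint would pass 70% of its speed; a pose out of reach is approached as far as the arm can. A call is refused whole if a number of a shift passes 41.7 or a number of a turn 7.16, either way. A call with a gripper value outside its range is refused whole. "jaw" is the finger opening in mm, from 0 to 87, set as the call begins (left out, the last holds). The fingers move at their own pace and stop on an object; "force" is the grip in N (left out, the last holds). Time passes only in rows, so rows that do not move let the fingers close. It gives the time, the measured TCP pose, the force and the opening at its end, in the units of the state.
- robot.get_obs(): the state, without advancing time (a new reading comes with each control period).
- robot.camera(name): name is "scene" or "side" or "wrist"; returns a dict with "color" (420x560x3 uint8, blue, green, red), "depth" (420x560 float32, m along the optical axis (not along the pixel's ray), 0 where there is no reading), "camera_matrix" (3x3 intrinsics, pixels), "k1" (the pictures are not rectified: a ray, as slopes to the right and down, at radius r is drawn at 1 + k1 r^2 times it, then the intrinsics apply), "origin" and "orientation" of the camera in the world. Camera axes: x right, y down, z forward; pixel columns grow to the right and rows downward; lengths in m; the calibration is good to about 2 mm. A picture is of the moment at which its call begins.
- robot.hand_in(): hands the job in, once; it reports no verdict.
The state is a dict: "time": time; "q": joint angles; "joint_velocities": joint speeds; "joint_torque": joint torques, N m; "position": TCP position; "tool_rot": TCP orientation; "ft_force": force on the tool from outside, world axes, zero at the start; "moment": the same for the moment, N m; "grip_width": finger opening in m.
Only numpy, scipy, OpenCV 4.12 (cv2) and the standard library are available. Lean on these libraries where they do the work, as an engineer would, in place of code of your own. Each camera call takes 0.05 s, during which the arm holds its last target.

TASK

On the leatherworker's bench three steel clip springs are clamped in trial blocks, each with its free tip above a stop. Compare the two narrow springs with rolled tips: first press the long one's tip down to its stop, keep it there for about a second and let it spring back, then do the same with the short one. Leave the wide, square-ended spring alone.

Things in the scene. Friction and masses are not known exactly. Their poses are not given: they have to be found in the camera images.
- long_tip (a point): Top of the free tip, mid-width, of the LONG narrow clip spring: level bare steel strip 20 mm wide, 125 mm from clamp to end, the end rolled to a 10 mm thick crossbar. Frame x runs along the leaf, outwards. Point is 62 mm above the bench at rest, 40 mm with the tip hard on its stop, where it pushes back 6 N; springs up when let go. The clamp's screw heads stand 73 mm high; base fixed.
- short_tip (a point): Top of the free tip, mid-width, of the SHORT narrow clip spring: level bare steel strip 20 mm wide, 75 mm from clamp to end, the end rolled to a 10 mm thick crossbar. Frame x runs along the leaf, outwards. Point is 62 mm above the bench at rest, 40 mm with the tip hard on its stop, where it pushes back 12 N; springs up when let go. The clamp's screw heads stand 73 mm high; base fixed.
- wide_tip (a point): Top of the free end, mid-width, of the WIDE clip spring, to be left alone: level bare steel strip 44 mm wide, 100 mm from clamp to its square-cut, 10 mm thick end, in a like block. Point is 62 mm above the bench. Frame x runs along the leaf, outwards.

How it is judged:
By the outcome, as a careful person would: the job done as asked, in the order asked, and still so for the second after the job is handed in, with the robot touching nothing.
It also fails if it takes over 45 s, if anything falls off the work surface, if the arm or the gripper's body presses on something with over 40 N, if the wrist force passes 120 N, or if a joint passes its speed limit or range.

## Working session

There is one attempt and no reset: what is moved stays moved. The work goes in short steps, Python scripts to look and compute and a tool call to move; the robot and the scene stay as the last step left them, time stands still between calls to the robot, and variables do not carry over. Pictures are saved under pics/ and viewed, and the job is handed in when it is done.

Besides the shell and the picture viewer there is one more tool, called after "Call:" as a command line: name --pt "numbers of a row" for each row, then --argument value for the rest. step_arm: Moves the arm, as the interface text tells. Its arguments: {"type":"object","properties":{"slide":{"type":"array","items":{"type":"array","items":{"type":"number"}}},"twist":{"type":"array","items":{"type":"number"}},"jaw":{"type":"number"},"force":{"type":"number"}},"required":["slide","twist"]}

```bash
mkdir -p pics
cat > h.py <<'E'
import numpy as np, cv2
from scipy.spatial.transform import Rotation as R
from rig import robot
def snap(name,fn):
    c=robot.camera(name); cv2.imwrite('pics/%s.png'%fn,c['color']); np.savez('pics/%s.npz'%fn,**c); return c
def pts(c):
    K=np.array(c['camera_matrix']);k1=float(c['k1']);d=c['depth']
    h,w=d.shape;u,v=np.meshgrid(np.arange(w),np.arange(h))
    p=np.stack([(u-K[0,2])/K[0,0],(v-K[1,2])/K[1,1]],-1)
    q=cv2.undistortPoints(np.stack([u,v],-1).reshape(-1,1,2).astype(np.float64),K,np.array([k1,0,0,0,0.])).reshape(h,w,2)
    P=np.concatenate([q,np.ones((h,w,1))],-1)*d[...,None]
    return P@R.from_quat(c['orientation']).as_matrix().T+np.array(c['origin'])
E
python3 - <<'E'
from h import *
for n in ['scene','side']:
    c=snap(n,n+'1'); print(n,c['origin'],c['orientation'])
o=robot.get_obs(); print(o); print(robot.finger_overhang)
E
```

```text
scene [ 0.91031572 -0.46454926  0.48161202] [ 0.84454092  0.2727472  -0.15193617 -0.43505746]
side [ 0.37522776 -0.51974423  0.54531466] [ 0.88206133 -0.1866215   0.08052426 -0.42503656]
{'time': 0.1, 'q': array([-1.28649634e+00,  5.28392759e-01,  1.43378011e+00,  2.10547254e-05,
        1.18144270e+00, -1.78527699e-01]), 'joint_velocities': array([-0.00120336, -0.00364185, -0.00192949, -0.00029195, -0.00017498,
        0.00035021]), 'joint_torque': array([-1.11399924e-03, -4.40985954e+01, -1.77149981e+01,  6.33974117e-02,
        5.34055266e-02, -4.06479364e-05]), 'position': array([ 0.27888313, -0.55861207,  0.23865558]), 'tool_rot': array([ 9.73343518e-01,  2.29349891e-01, -4.37454011e-05, -1.01055845e-03]), 'ft_force': array([-0.47946762,  0.04118848, -0.14333346]), 'moment': array([ 0.01036788, -0.04848095,  0.02298624]), 'grip_width': 0.08669862572324896}
0.017
```

View pics/scene1.png

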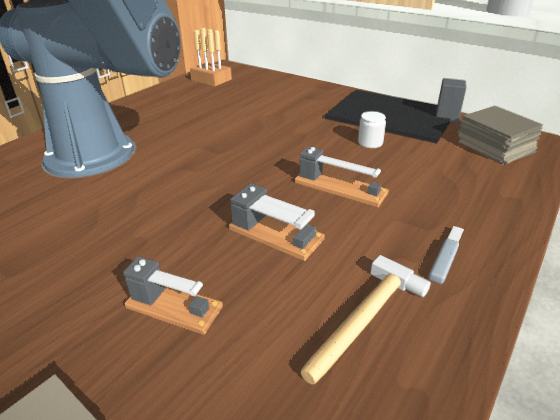

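View pics/side1.png

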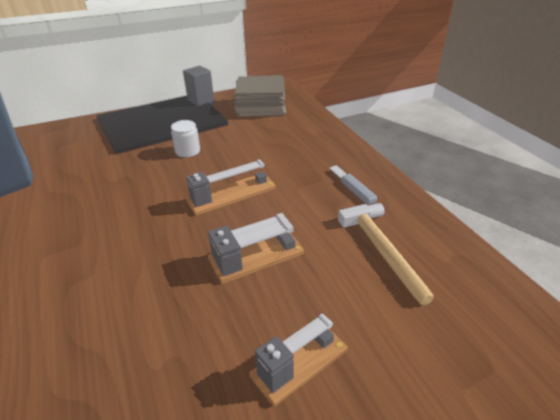

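The scene picture shows three blocks. The short narrow spring is nearest, with its tip at about (197,288). The wide one is in the middle, its end at about (303,218), and the long narrow one is farthest, its tip at about (377,172). The side picture has the same springs at about (322,325), (285,228) and (261,165).

```bash
python3 - <<'E'
from h import *
rois={'scene1':{'long':(295,140,395,210),'wide':(225,180,325,260),'short':(120,250,225,330)},
'side1':{'long':(180,150,280,210),'wide':(205,205,305,280),'short':(250,305,350,395)}}
for f in rois:
    c=dict(np.load('pics/%s.npz'%f)); P=pts(c); hsv=cv2.cvtColor(c['color'],cv2.COLOR_BGR2HSV)
    for n,(a,b,cc,d) in rois[f].items():
        p=P[b:d,a:cc].reshape(-1,3); s=hsv[b:d,a:cc].reshape(-1,3); 
        m=(p[:,2]>.05)&(p[:,2]<.069)&(s[:,2]>140)&(s[:,1]<60)
        q=p[m]; 
        r=cv2.minAreaRect((q[:,:2]*1000).astype(np.float32)); 
        print(f,n,m.sum(),'z',np.percentile(q[:,2],[5,50,95]).round(4)); print(cv2.boxPoints(r).round(1).tolist(),np.round(r[1],1))
        m2=(p[:,2]>.045)&(s[:,2]<110)&(s[:,1]<100); print(' block',p[m2].mean(0).round(3),m2.sum())
    for n,(a,b,cc,d) in rois[f].items():
        cv2.imwrite(f'pics/{f}_{n}.png',cv2.resize(c['color'][b:d,a:cc],None,fx=4,fy=4,interpolation=cv2.INTER_CUBIC))
E
cd pics; python3 -c "
import cv2,numpy as np
ims=[cv2.resize(cv2.imread(f'{f}_{n}.png'),(260,220)) for f in('scene1','side1') for n in('long','wide','short')]
cv2.imwrite('m.png',np.vstack([np.hstack(ims[:3]),np.hstack(ims[3:])]))"
```

```text
scene1 long 472 z [0.0562 0.0587 0.0614]
[[497.5, 210.8000030517578], [518.7000122070312, 18.200000762939453], [660.5, 33.79999923706055], [639.2999877929688, 226.39999389648438]] [142.6 193.8]
 block [0.505 0.174 0.062] 151
scene1 wide 1070 z [0.0566 0.0588 0.0624]
[[485.1000061035156, 29.700000762939453], [487.70001220703125, -16.600000381469727], [611.5999755859375, -9.699999809265137], [609.0, 36.70000076293945]] [124.1  46.5]
 block [ 0.497 -0.021  0.063] 208
scene1 short 707 z [0.0563 0.0584 0.0619]
[[473.1000061035156, -212.89999389648438], [479.6000061035156, -237.5], [579.0999755859375, -210.8000030517578], [572.5, -186.3000030517578]] [103.   25.4]
 block [ 0.495 -0.242  0.065] 182
side1 long 400 z [0.0553 0.0573 0.0614]
[[494.6000061035156, 213.39999389648438], [496.8999938964844, 183.1999969482422], [643.0999755859375, 194.1999969482422], [640.7999877929688, 224.3000030517578]] [146.6  30.2]
 block [0.494 0.178 0.064] 241
side1 wide 1078 z [0.0557 0.0576 0.0615]
[[488.0, 31.299999237060547], [490.70001220703125, -20.899999618530273], [612.7000122070312, -14.600000381469727], [610.0, 37.70000076293945]] [122.2  52.3]
 block [ 0.488 -0.012  0.066] 526
side1 short 777 z [0.0561 0.0579 0.0655]
[[480.70001220703125, -210.10000610351562], [487.0, -238.6999969482422], [580.4000244140625, -218.10000610351562], [574.0999755859375, -189.5]] [95.7 29.2]
 block [ 0.478 -0.232  0.063] 571
```

View pics/m.png

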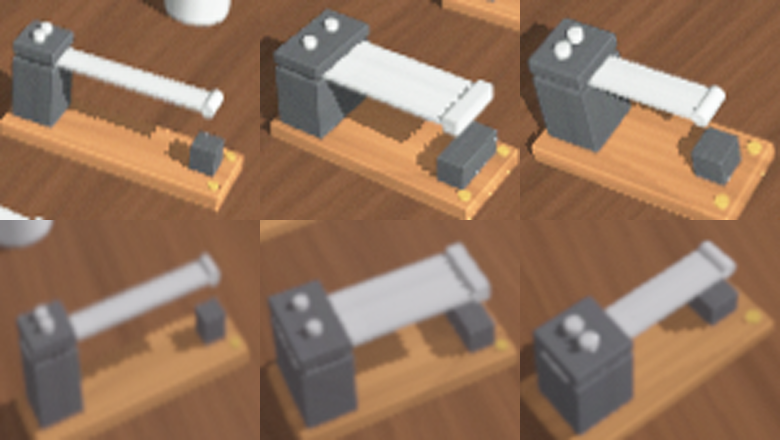

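Run:
```python
from h import *
rois={'scene1':{'long':(315,150,390,185),'wide':(255,190,325,230),'short':(155,265,210,300)},
'side1':{'long':(205,155,270,185),'wide':(230,210,300,250),'short':(285,310,340,355)}}
import sys
for n in ['long','wide','short']:
  for f in rois:
    c=dict(np.load('pics/%s.npz'%f)); P=pts(c); hsv=cv2.cvtColor(c['color'],cv2.COLOR_BGR2HSV)
    a,b,cc,d=rois[f][n]
    p=P[b:d,a:cc].reshape(-1,3); s=hsv[b:d,a:cc].reshape(-1,3); 
    m=(p[:,2]>.052)&(p[:,2]<.069)&(s[:,2]>120)&(s[:,1]<70)
    q=p[m]*1000
    med=np.median(q,0); q=q[np.linalg.norm(q-med,axis=1)<90]
    vx,vy,x0,y0=cv2.fitLine(q[:,:2].astype(np.float32),cv2.DIST_HUBER,0,.01,.01).ravel()
    if vx<0: vx,vy=-vx,-vy
    dirv=np.array([vx,vy]);nr=np.array([-vy,vx])
    t=(q[:,:2]-[x0,y0])@dirv; w=(q[:,:2]-[x0,y0])@nr
    k=abs(w)<30; t,w,q=t[k],w[k],q[k]
    print(n,f,len(q),'yaw',np.degrees(np.arctan2(vy,vx)).round(1),'t',np.percentile(t,[0,1,99,100]).round(1))
    e=t.max()
    # profile
    for lo in range(int(e)-44,int(e)+2,4):
        g=(t>=lo)&(t<lo+4)
        if g.sum()>2: print('   ',lo-int(e),g.sum(),'z %.1f %.1f'%(np.median(q[g,2]),q[g,2].max()),'w %.1f..%.1f mid %.1f'%(w[g].min(),w[g].max(),(w[g].min()+w[g].max())/2))
    print('  end pt',(np.array([x0,y0])+e*dirv).round(1), 'bar (z>60.5)',q[(q[:,2]>60)&(t>e-15)].mean(0).round(1))
c=dict(np.load('pics/scene1.npz'));P=pts(c)
print('cup top',P[110:145,360:384].reshape(-1,3)[:,2].max())
```

```text
long scene1 466 yaw 5.6 t [-75.2 -62.7  63.3  63.7]
    -44 12 z 58.4 60.4 w -6.9..12.9 mid 3.0
    -40 14 z 58.6 61.5 w -8.5..13.6 mid 2.6
    -36 14 z 59.0 60.0 w -7.6..11.3 mid 1.9
    -32 15 z 58.8 59.9 w -7.5..13.8 mid 3.2
    -28 13 z 58.5 60.3 w -6.4..12.3 mid 2.9
    -24 15 z 58.9 59.7 w -8.0..16.4 mid 4.2
    -20 13 z 58.4 60.2 w -6.4..13.4 mid 3.5
    -16 12 z 58.6 59.9 w -8.7..15.0 mid 3.1
    -12 14 z 58.7 60.0 w -9.4..10.2 mid 0.4
    -8 18 z 60.9 62.6 w -8.3..14.2 mid 2.9
    -4 22 z 60.6 63.7 w -7.8..10.4 mid 1.3
    0 6 z 59.0 59.6 w -5.2..11.6 mid 3.2
  end pt [641.1 209.8] bar (z>60.5) [636.  211.4  61.4]
long side1 397 yaw 5.1 t [-64.  -62.8  61.2  63.8]
    -44 13 z 57.1 58.7 w -7.5..10.2 mid 1.4
    -40 12 z 57.2 58.8 w -7.5..13.8 mid 3.2
    -36 12 z 57.1 58.7 w -8.2..14.6 mid 3.2
    -32 13 z 57.7 58.9 w -7.9..11.8 mid 2.0
    -28 11 z 57.1 58.7 w -6.1..12.5 mid 3.2
    -24 15 z 57.5 58.8 w -8.6..13.9 mid 2.7
    -20 9 z 57.1 60.0 w -6.5..12.1 mid 2.8
    -16 13 z 57.0 59.2 w -8.2..12.9 mid 2.4
    -12 11 z 57.9 58.7 w -8.1..9.5 mid 0.7
    -8 20 z 59.7 63.0 w 
[... 1930 characters left out ...]
r (z>60.5) [ 571.8 -201.9   61.1]
short side1 753 yaw 16.4 t [-40.6 -39.3  35.8  37.7]
    -44 37 z 57.5 59.0 w -8.2..10.7 mid 1.2
    -40 43 z 57.6 59.0 w -9.0..11.0 mid 1.0
    -36 42 z 57.8 59.1 w -8.8..10.3 mid 0.7
    -32 39 z 57.6 59.4 w -9.2..10.5 mid 0.7
    -28 40 z 57.7 59.2 w -9.4..11.4 mid 1.0
    -24 39 z 57.7 59.3 w -9.0..10.8 mid 0.9
    -20 37 z 57.7 59.3 w -9.4..11.4 mid 1.0
    -16 38 z 57.7 59.1 w -9.4..10.8 mid 0.7
    -12 45 z 57.8 59.5 w -9.7..10.5 mid 0.4
    -8 56 z 60.2 63.7 w -10.8..10.5 mid -0.2
    -4 29 z 60.1 61.8 w -10.3..9.3 mid -0.5
    0 3 z 58.2 58.4 w -9.2..9.1 mid -0.1
  end pt [ 576.2 -199.5] bar (z>60.5) [ 570.9 -200.8   61. ]
cup top 0.4816120177976574
```

Call:
step_arm --pt "30 -24 0" --pt "30 -24 0" --pt "30 -24 0" --pt "30 -24 0" --pt "30 -24 0" --pt "30 -24 0" --pt "30 -24 0" --pt "30 -24 0" --pt "30 -24 0" --pt "30 -24 0" --pt "30 -24 0" --pt "30 -24 0" --pt "30 -24 0" --pt "30 -24 0" --pt "30 -24 0" --pt "30 -24 0" --pt "30 -24 0" --pt "30 -24 0" --pt "30 -24 0" --pt "30 -24 0" --twist '[0, 0, 0, 0, 0, 0, 0, 0, 0, 0, 0, 0, 0, 0, 0, 0, 0, 0, 0, 0]' --jaw 0

```text
time: 1.77
position: [0.6017, 0.1401, 0.2391]
tool_rot: [0.973, 0.23, -0.001, -0.0]
ft_force: [0.8, -0.9, 0.2]
grip_width: 0.0003
```

Call:
step_arm --pt "0 0 0" --pt "0 0 0" --pt "0 0 0" --twist '[7, 7, 7]'

```text
time: 2.02
position: [0.6013, 0.1394, 0.2387]
tool_rot: [0.999, 0.046, -0.001, 0.0]
ft_force: [-1.5, -0.4, -0.2]
grip_width: 0.0005
```

```bash
cat >> h.py <<'E'
def go(x,y,z):
    o=robot.get_obs();M=R.from_quat(o['tool_rot']).as_matrix()
    print('t',o['time'],'pos',(o['position']*1000).round(1),'yaw',np.degrees(np.arctan2(M[1,0],M[0,0])).round(2),'tilt',M[:,2].round(4),'F',o['ft_force'].round(2),'w',round(o['grip_width']*1000,1),'q6',o['q'][5].round(2))
    print('need tool',(M.T@(np.array([x,y,z])-o['position']*1000)).round(1))
E
python3 - <<'E'
from h import *
go(639.5,212,110)
snap('wrist','w1')
E
```

```text
t 2.0167 pos [601.3 139.4 238.7] yaw 5.29 tilt [-1.6e-03 -2.0e-04 -1.0e+00] F [-1.49 -0.44 -0.15] w 0.5 q6 1.53
need tool [ 45.  -68.8 128.6]
```

View pics/w1.png

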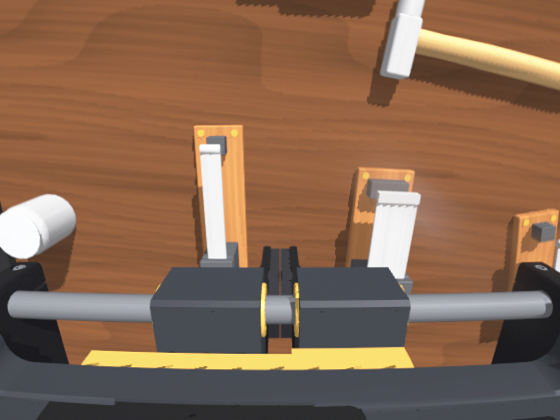

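The wrist picture shows the long spring on the left with its tip bar at about (210,149). The wide spring's end is at about (397,198), and the short one is at the right edge.

Run:
```python
from h import *
c=dict(np.load('pics/w1.npz'));P=pts(c)*1000
p=P[140:158,195:225].reshape(-1,3); q=p[(p[:,2]>59)&(p[:,2]<70)]
print('long bar',len(q),q.mean(0).round(1),q.min(0).round(1),q.max(0).round(1))
p=P[160:240,195:230].reshape(-1,3); q=p[(p[:,2]>53)&(p[:,2]<66)]
print(len(q),np.median(q,0).round(1)); l=cv2.fitLine(q[:,:2].astype(np.float32),cv2.DIST_HUBER,0,.01,.01).ravel();print(l,np.degrees(np.arctan2(l[1],l[0])))
p=P[205:255,0:70].reshape(-1,3);q=p[(p[:,2]>15)&(p[:,2]<150)];print('cup',q.mean(0).round(1),q.max(0).round(1))
```

```text
long bar 154 [637.5 214.   60.7] [630.9 204.8  59. ] [642.6 223.4  63.1]
1531 [585.7 209.   57.6]
[9.960399e-01 8.890731e-02 5.856799e+02 2.090026e+02] 5.100748
cup [532.5 414.1  56.9] [557.1 449.   71.7]
```

Call:
step_arm --pt "15 -23.4 0" --pt "15 -23.4 0" --pt "15 -23.4 20" --pt "0 0 30" --pt "0 0 30" --pt "0 0 30" --pt "0 0 18" --pt "0 0 0" --pt "0 0 0" --twist '[0, 0, 0, 0, 0, 0, 0, 0, 0]'

```text
time: 2.82
position: [0.6388, 0.2121, 0.1102]
tool_rot: [0.999, 0.049, -0.002, 0.0]
ft_force: [0.9, 0.2, 0.3]
grip_width: 0.0003
```

Run:
```python
from h import *
go(640,213.3,57)
snap('scene','s2');c=snap('side','d2')
a=cv2.imread('pics/s2.png')[90:220,260:430];b=cv2.imread('pics/d2.png')[90:220,160:330]
cv2.imwrite('pics/m2.png',cv2.resize(np.hstack([a,b]),None,fx=2.3,fy=2.3,interpolation=cv2.INTER_CUBIC))
```

```text
t 2.8167 pos [638.8 212.1 110.2] yaw 5.59 tilt [-3.2e-03 -5.0e-04 -1.0e+00] F [0.9  0.21 0.34] w 0.3 q6 1.63
need tool [ 1.5 -1.1 53.2]
```

View pics/m2.png

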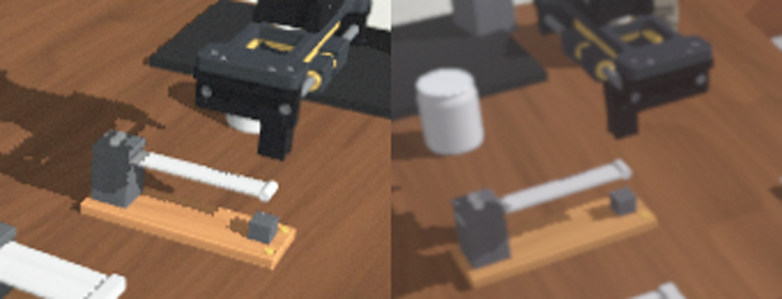

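The closed fingers are centred above the long tip in both views, and nothing is in the way. Descending now.

Call:
step_arm --pt "1 -1 10" --pt "0 0 10" --pt "0 0 8" --pt "0 0 4" --pt "0 0 4" --pt "0 0 4" --pt "0 0 4" --pt "0 0 3" --pt "0 0 2" --pt "0 0 0" --twist '[0, 0, 0, 0, 0, 0, 0, 0, 0, 0]'

```text
time: 3.75
position: [0.6396, 0.2133, 0.0624]
tool_rot: [0.999, 0.048, -0.001, 0.0]
ft_force: [-4.9, -0.9, 5.2]
grip_width: 0.0003
```

Call:
step_arm --pt "0 0 2" --pt "0 0 2" --pt "0 0 1.5" --pt "0 0 0" --twist '[0, 0, 0, 0]'

```text
time: 4.08
position: [0.6397, 0.2134, 0.0574]
tool_rot: [0.999, 0.048, -0.001, 0.0]
ft_force: [-4.3, -1.0, 7.3]
grip_width: 0.0007
```

Run:
```python
from h import *
go(640,213.3,57)
snap('scene','s3');c=snap('side','d3')
a=cv2.imread('pics/s3.png')[110:220,290:400];b=cv2.imread('pics/d3.png')[110:220,180:290]
cv2.imwrite('pics/m3.png',cv2.resize(np.hstack([a,b]),None,fx=3.6,fy=3.6,interpolation=cv2.INTER_CUBIC))
```

```text
t 4.0833 pos [639.7 213.4  57.4] yaw 5.53 tilt [-1.9e-03 -3.0e-04 -1.0e+00] F [-4.26 -0.98  7.28] w 0.7 q6 1.63
need tool [0.3 0.1 0.4]
```

View pics/m3.png

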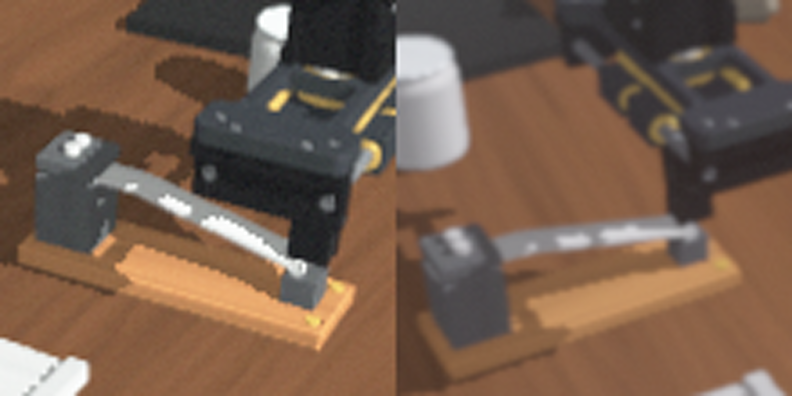

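The fingers are at the tip with the bar on or nearly on the stop, and the force is 7.3 N. I'll press a little more to confirm the stop by the rise in force.

Call:
step_arm --pt "0 0 1" --pt "0 0 0" --twist '[0, 0]'

```text
time: 4.35
position: [0.6396, 0.2134, 0.0569]
tool_rot: [0.999, 0.048, -0.001, 0.0]
ft_force: [-4.9, -1.0, 8.4]
grip_width: 0.0003
```

Call:
step_arm --pt "0 0 1" --pt "0 0 0" --twist '[0, 0]'

```text
time: 4.52
position: [0.6396, 0.2134, 0.0564]
tool_rot: [0.999, 0.048, -0.001, 0.0]
ft_force: [-5.8, -1.2, 12.5]
grip_width: 0.0003
```

Force rose to 12.5 N, so it's hard on the stop. Holding.

Call:
step_arm --pt "0 0 0" --pt "0 0 0" --pt "0 0 0" --pt "0 0 0" --pt "0 0 0" --pt "0 0 0" --pt "0 0 0" --pt "0 0 0" --pt "0 0 0" --pt "0 0 0" --pt "0 0 0" --twist '[0, 0, 0, 0, 0, 0, 0, 0, 0, 0, 0]'

```text
time: 5.43
position: [0.6396, 0.2134, 0.0565]
tool_rot: [0.999, 0.048, -0.001, 0.0]
ft_force: [-5.5, -1.4, 12.0]
grip_width: 0.0
```

Call:
step_arm --pt "0 0 -6" --pt "0 0 -8" --pt "0 0 -10" --pt "0 0 -15" --pt "0 0 -25" --pt "0 0 -30" --pt "0 0 -30" --pt "0 0 -20" --pt "0 0 0" --twist '[0, 0, 0, 0, 0, 0, 0, 0, 0]'

```text
time: 6.18
position: [0.6448, 0.2142, 0.2053]
tool_rot: [0.999, 0.048, 0.007, -0.001]
ft_force: [1.7, -0.2, 0.2]
grip_width: 0.0003
```

Run:
```python
from h import *
go(575,-200.5,200)
c=snap('scene','s4');P=pts(c)*1000
p=P[150:185,360:390].reshape(-1,3); q=p[(p[:,2]>59.5)&(p[:,2]<70)&(np.hypot(p[:,0]-636,p[:,1]-212)<20)]
print('long bar',len(q),q.mean(0).round(1))
```

```text
t 6.1833 pos [644.8 214.2 205.3] yaw 5.52 tilt [ 0.0135  0.0023 -0.9999] F [ 1.75 -0.25  0.18] w 0.3 q6 1.63
need tool [-109.4  406.1    3.5]
long bar 35 [634.  210.8  61.2]
```

View pics/s4.png

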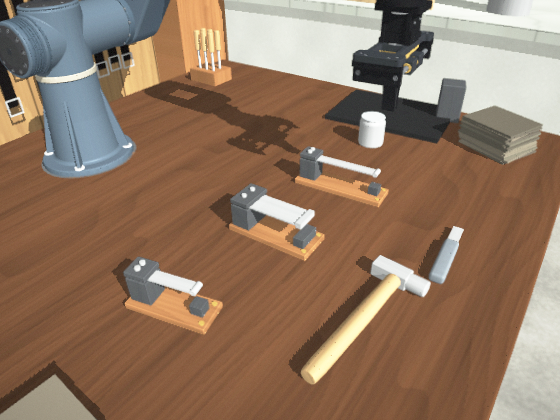

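The long spring is back at rest, with its bar at z of about 61 mm at pixel (377,172). The wide one is untouched. Going to the short spring at the same height.

Call:
step_arm --pt "-9.5 36 0" --pt "-9.5 36 0" --pt "-9.5 36 0" --pt "-9.5 36 0" --pt "-9.5 36 0" --pt "-9.5 36 0" --pt "-9.5 36 0" --pt "-9.5 36 0" --pt "-9.5 36 0" --pt "-9.5 36 0" --pt "-9.5 36 0" --pt "-30 10 0" --pt "-30 0 0" --pt "0 0 0" --pt "0 0 0" --pt "0 0 0" --twist '[0, 0, 0, 0, 0, 0, 0, 0, 0, 0, 0, -4, -4, 0, 0, 0]'

```text
time: 7.57
position: [0.5165, -0.2087, 0.1984]
tool_rot: [0.993, 0.117, 0.0, -0.0]
ft_force: [0.6, -0.1, -0.5]
grip_width: 0.0004
```

Run:
```python
from h import *
go(575,-200.5,200)
snap('wrist','w2')
```

```text
t 7.5667 pos [ 516.5 -208.7  198.4] yaw 13.45 tilt [ 3.e-04  2.e-04 -1.e+00] F [ 0.65 -0.09 -0.49] w 0.4 q6 0.75
need tool [58.8  5.7 -1.6]
```

View pics/w2.png

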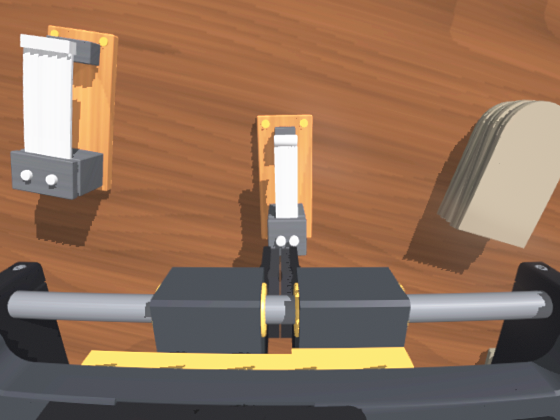

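The wrist picture shows the short spring straight ahead, parallel to the tool's x, with its tip bar at about (286,139). There are leather pieces to the right.

Run:
```python
from h import *
c=dict(np.load('pics/w2.npz'));P=pts(c)*1000
p=P[125:155,265:305].reshape(-1,3); q=p[(p[:,2]>59.5)&(p[:,2]<70)]
print('short bar',len(q),q.mean(0).round(1),q.min(0).round(1),q.max(0).round(1))
p=P[150:210,270:302].reshape(-1,3); q=p[(p[:,2]>53)&(p[:,2]<66)]
l=cv2.fitLine(q[:,:2].astype(np.float32),cv2.DIST_HUBER,0,.01,.01).ravel();print(len(q),l,np.degrees(np.arctan2(l[1],l[0])))
p=P[100:240,440:560].reshape(-1,3);print('leather z',p[:,2].max())
go(575,-200.8,110)
```

```text
short bar 175 [ 572.1 -199.7   60.7] [ 566.  -209.6   59.6] [ 577.6 -189.7   62.6]
1313 [ 9.6592748e-01  2.5881290e-01  5.3878766e+02 -2.0823856e+02] 14.999634
leather z 342.69180959564073
t 7.6167 pos [ 517.1 -208.5  198.6] yaw 13.51 tilt [ 8.e-04 -1.e-04 -1.e+00] F [0.39 1.25 0.48] w 0.7 q6 0.75
need tool [58.   6.  88.6]
```

Run:
```python
from h import *
c=dict(np.load('pics/w2.npz'));P=pts(c)*1000
for r,cc in [(150,530),(200,510),(180,470),(120,510)]: print(P[r,cc].round(0), c['depth'][r,cc])
```

```text
[ 620. -428.   47.] 0.29232612
[ 570. -429.   48.] 0.30619863
[ 577. -392.   30.] 0.31858236
[ 641. -398.   46.] 0.28543833
```

Call:
step_arm --pt "19.2 1.6 0" --pt "19.2 1.7 0" --pt "19.2 1.7 0" --pt "0 0 0" --pt "0 0 0" --twist '[-1.5, 0, 0, 0, 0]'

```text
time: 8.03
position: [0.5746, -0.1981, 0.1986]
tool_rot: [0.991, 0.132, 0.0, 0.0]
ft_force: [-0.2, 0.1, -0.5]
grip_width: 0.0005
```

Call:
step_arm --pt "0 1.8 20" --pt "0 0 30" --pt "0 0 25" --pt "0 0 12" --pt "0 0 0" --pt "0 0 0" --twist '[0, 0, 0, 0, 0, 0]'

```text
time: 8.53
position: [0.5733, -0.2005, 0.1118]
tool_rot: [0.991, 0.131, -0.001, -0.0]
ft_force: [-0.2, 0.6, 0.2]
grip_width: 0.0009
```

Run:
```python
from h import *
go(574.2,-199.9,57)
snap('scene','s5');c=snap('side','d5')
a=cv2.imread('pics/s5.png')[210:340,110:240];b=cv2.imread('pics/d5.png')[270:400,240:370]
cv2.imwrite('pics/m5.png',cv2.resize(np.hstack([a,b]),None,fx=3,fy=3,interpolation=cv2.INTER_CUBIC))
```

```text
t 8.5333 pos [ 573.3 -200.5  111.8] yaw 15.02 tilt [-1.1e-03  6.0e-04 -1.0e+00] F [-0.19  0.58  0.24] w 0.9 q6 0.79
need tool [ 1.1 -0.4 54.8]
```

View pics/m5.png

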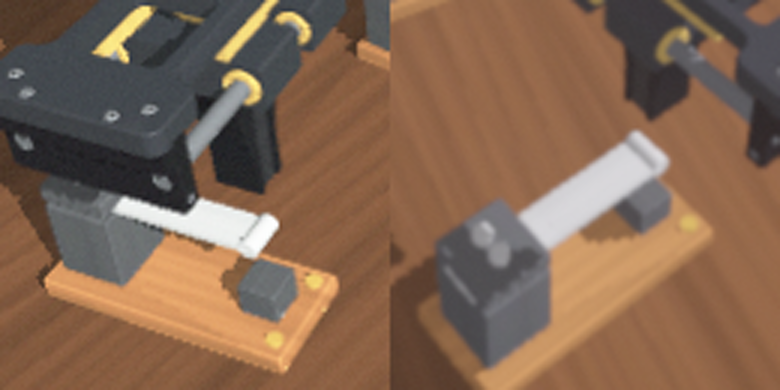

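The fingers are above the short tip in both views. Pressing.

Call:
step_arm --pt "1 0 10" --pt "0 0 12" --pt "0 0 8" --pt "0 0 4" --pt "0 0 4" --pt "0 0 4" --pt "0 0 4" --pt "0 0 4" --pt "0 0 3" --pt "0 0 0" --twist '[0, 0, 0, 0, 0, 0, 0, 0, 0, 0]'

```text
time: 9.47
position: [0.5726, -0.2005, 0.0597]
tool_rot: [0.991, 0.131, -0.002, -0.0]
ft_force: [-5.6, -0.2, 12.9]
grip_width: 0.0003
```

Call:
step_arm --pt "0 0 2" --pt "0 0 1" --pt "0 0 0" --twist '[0, 0, 0]'

```text
time: 9.72
position: [0.5721, -0.2007, 0.0575]
tool_rot: [0.991, 0.131, -0.003, -0.0]
ft_force: [-8.1, 0.2, 15.7]
grip_width: 0.0001
```

Call:
step_arm --pt "0 0 1" --pt "0 0 0" --twist '[0, 0]'

```text
time: 9.88
position: [0.5719, -0.2007, 0.0568]
tool_rot: [0.991, 0.131, -0.003, -0.0]
ft_force: [-8.8, -0.9, 16.8]
grip_width: 0.0006
```

Call:
step_arm --pt "0 0 1.5" --pt "0 0 0" --twist '[0, 0]'

```text
time: 10.05
position: [0.5718, -0.2007, 0.0562]
tool_rot: [0.991, 0.131, -0.003, -0.0]
ft_force: [-10.4, -0.6, 22.7]
grip_width: 0.0008
```

Run:
```python
from h import *
go(574.2,-199.9,56)
snap('scene','s6');c=snap('side','d6')
a=cv2.imread('pics/s6.png')[210:340,110:240];b=cv2.imread('pics/d6.png')[270:400,240:370]
cv2.imwrite('pics/m6.png',cv2.resize(np.hstack([a,b]),None,fx=3,fy=3,interpolation=cv2.INTER_CUBIC))
```

```text
t 10.05 pos [ 571.8 -200.7   56.2] yaw 15.11 tilt [-5.8e-03 -1.0e-04 -1.0e+00] F [-10.43  -0.57  22.72] w 0.8 q6 0.79
need tool [ 2.5 -0.2  0.2]
```

View pics/m6.png

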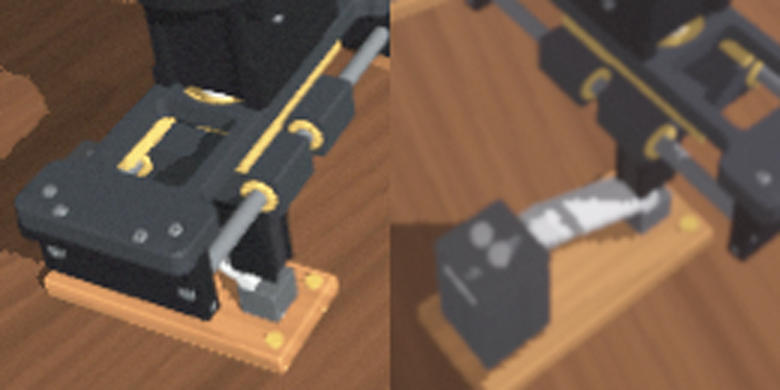

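Force jumped to 22.7 N at fingertip height 39 mm, and the side view shows the bar down on the stop block. Holding, then releasing.

Call:
step_arm --pt "0 0 0" --pt "0 0 0" --pt "0 0 0" --pt "0 0 0" --pt "0 0 0" --pt "0 0 0" --pt "0 0 0" --pt "0 0 0" --pt "0 0 0" --pt "0 0 0" --pt "0 0 0" --twist '[0, 0, 0, 0, 0, 0, 0, 0, 0, 0, 0]'

```text
time: 11.07
position: [0.5718, -0.2007, 0.0563]
tool_rot: [0.991, 0.131, -0.003, -0.0]
ft_force: [-9.9, -1.1, 21.7]
grip_width: 0.0006
```

Call:
step_arm --pt "0 0 -6" --pt "0 0 -8" --pt "0 0 -10" --pt "0 0 -15" --pt "0 0 -25" --pt "0 0 -30" --pt "0 0 -30" --pt "0 0 -20" --pt "0 0 0" --pt "0 0 0" --pt "0 0 0" --pt "0 0 0" --pt "0 0 0" --pt "0 0 0" --twist '[0, 0, 0, 0, 0, 0, 0, 0, 0, 0, 0, 0, 0, 0]'

```text
time: 12.23
position: [0.574, -0.2001, 0.1961]
tool_rot: [0.991, 0.131, -0.001, -0.001]
ft_force: [0.0, 0.9, 0.2]
grip_width: 0.0003
```

Run:
```python
from h import *
go(574.2,-199.9,200)
c=snap('scene','s7');P=pts(c)*1000
for n,(x,y) in {'long':(636,212),'wide':(605,12),'short':(571,-201)}.items():
    q=P.reshape(-1,3);q=q[(q[:,2]>59.5)&(q[:,2]<70)&(np.hypot(q[:,0]-x,q[:,1]-y)<20)]; print(n,len(q),q.mean(0).round(1))
```

```text
t 12.2333 pos [ 574.  -200.1  196.1] yaw 15.02 tilt [-0.0023  0.0013 -1.    ] F [0.03 0.88 0.16] w 0.3 q6 0.79
need tool [ 0.2 -0.2 -3.9]
long 40 [633.9 210.6  61.2]
wide 121 [603.9  12.2  61.7]
short 68 [ 570.9 -202.2   61.1]
```

View pics/s7.png

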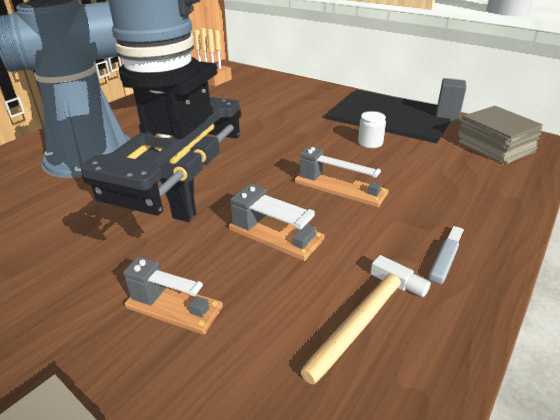

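All three springs are back at rest, with tips at about (377,172), (303,218) and (197,288), and the gripper is clear above them. Handing in.

```bash
python3 -c "
from rig import robot
print(robot.hand_in())"
```

```text
the job is handed in; nothing more can be done
None
```

I pressed the long narrow spring to its stop first, then the short one, each with the closed fingertips. I held each for about a second, let it spring back, and handed the job in at about 12.3 s of robot time.

| Spring | Fingertip height while held | Force while held | Hold |
|---|---|---|---|
| Long | about 39.5 mm | about 12 N (6 N expected from the spring alone) | about 1 s |
| Short | about 39 mm | about 22 N (12 N expected from the spring alone) | about 1.1 s |

- **Reaching the stops:** Each time the force climbed sharply over the last half millimetre or so, which is how I judged the tip was hard on its stop. The pictures agreed: the long one's, taken just before that last press, showed the bar on or nearly on its stop, and the short one's showed it down.
- **Before the short stop:** The short spring read 13–17 N over the last few millimetres, more than its nominal 12 N, along with 6–10 N sideways. I put this down to the tip rubbing on the fingertips.
- **After release:** The last picture showed both rolled tips back at about 61 mm (62 mm nominal). The wide spring was untouched at 61.7 mm, and the gripper was well clear with no contact force.

No check failed.

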